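Spin the trolley wheel and brake it on its mark

TASK

Flick the small wheel on its blue bench stand so that it spins freely anticlockwise (seen from above), pushing its black valve stem with the fingers, and let the yellow mark run past the red pointer once untouched. When the mark next comes to the pointer (or on any later pass), brake the wheel by pressing a fingertip on the yellow mark, so that it stops with the pointer pointing at the mark, and finish while still holding the fingertip lightly on it. Once the mark has first run past, touch the wheel nowhere but at the pointer; do not grip the valve or lift anything, and leave the tin, the nut and the crayon where they are.

Things in the scene. Friction and masses are not known exactly. Their poses are not given: they have to be found in the camera images.
- stand: fixed blue balancing stand; origin on the bench top at the wheel's axis, z up. Its own -x direction points to the red pointer, on an upright 26 mm wide, 145 mm from the axis; the pointer's tip is 120 mm from the axis, 92 mm above the bench, its highest part 97 mm. The stand's place and yaw vary.
- wheel: small wheel with black rubber tyre, 230 mm in diameter, 60 mm thick, lying flat on the stand, free to turn on a bearing; origin on its axis at mid-thickness, 65 mm above the bench. The tyre's upper side (75 to 107 mm from the axis) is 95 mm above the bench; the aluminium disc inside it lies 15 mm lower, the hub nut ends 1 mm above the tyre's upper side. Mark and valve turn with it.
- turn (a joint): wheel angle (rad), growing anticlockwise seen from above and counting on over full turns; at 0, 6.28, 12.57.. the mark is at the pointer, the valve opposite. Starts between -3.2 and -1.5. Inertia about 0.005 kg m2; the bearing drags little: a wheel spun at 2 rad/s turns at 1 rad/s some 6 s later and coasts over 2 turns in all; from 1 rad/s it coasts about 6 rad.
- seat (a joint): height of the wheel on its spring seat (m); 0 at rest, negative when pressed down. The spring gives about 1 mm for each 1.5 N, to a stop at -12 mm.
- valve: black upright rubber valve stem on the wheel's disc, 50 mm from the axis, opposite the mark, turning with the wheel: the part to push. 50 mm tall, 20 mm thick at the foot, about 12 mm above; its foot (origin) is 80 mm, its top 130 mm above the bench, 35 mm above the tyre's upper side.
- valve_mid (a point): point on the axis of the valve stem, 115 mm above the bench, 20 mm above the tyre's upper side: a good height to push at.
- mark: the yellow rubber mark stuck on the tyre's upper side, 40 mm long around the tyre, 26 mm wide, 3 mm thick; origin on the wheel's axis at the height of the tyre's upper side, its -x direction pointing to the mark.
- mark_top (a point): centre of the yellow mark's upper face, 92 mm from the wheel's axis, 98 mm above the bench; turns with the wheel.
- stop_point (a point): the fixed point beside the pointer where the mark's centre must come to stand: in front of the pointer's tip, 92 mm from the axis, 98 mm above the bench.
- paste_tin: loose round green and white tin, 78 mm wide, 30 mm high, standing by the wheel; origin under its centre. Leave it.
- lug_nut: loose bright wheel nut, 24 mm wide, 28 mm high, standing by the wheel; origin under its centre. Leave it.
- crayon: loose yellow crayon, 16 x 85 x 14 mm, lying by the wheel; origin under its centre. Leave it.

How it is judged:
On the way, in this order (a step that is already met when the one before it is completed fails the run):
1. the wheel spins freely anticlockwise, untouched (velocity of joint turn above 0.6 rad/s and not (contact force between any of the fingers, the arm and wheel above 0.1 N)), for 0.2 s.
2. the mark has run past the pointer and is half a turn beyond it, the wheel untouched and still turning (value of joint turn above 3.14 rad and velocity of joint turn above 0.05 rad/s and not (contact force between any of the fingers, the arm and wheel above 0.1 N)).
At the end, for the whole second after the job is handed in: after at least one untouched pass, the wheel stands still with the centre of the yellow mark within 20 mm of the stop point at the pointer (the pointer points at the mark), and a fingertip rests on the mark with 0.7 to 30 N (value of joint turn above 5.9 rad and horizontal distance between mark_top and stop_point below 0.02 m and velocity of joint turn between -0.05 and 0.05 rad/s and contact force between the fingers and mark above 0.7 N and contact force between the fingers and wheel below 30 N and value of joint seat below 0.004 m); the arm keeps its last pose, push and grip.
It fails at once if once the mark has first run past the pointer, the wheel is touched while the mark is more than 40 mm from the pointer (value of joint turn above 0.6 rad and horizontal distance between mark_top and stop_point above 0.04 m and contact force between any of the fingers, the arm and wheel above 0.3 N).
It fails at once if the wheel is lifted on its seat by more than 6 mm (value of joint seat above 0.006 m).
It fails at once if the tin, the nut or the crayon is moved by more than 20 mm (distance of any of paste_tin, lug_nut, crayon from where it was at the start of the episode above 0.02 m).
It fails at once if the valve stem is gripped, or struck with over 30 N (contact force between the fingers and valve above 30 N).
It also fails if it takes over 72 s, if anything falls off the work surface, if the arm or the gripper's body presses on something with over 40 N, if the wrist force passes 120 N, or if a joint passes its speed limit or range.

ROBOT

A 6-joint arm with a two-finger parallel gripper is mounted at the origin on a cart in front of the work surface, level with it; the furniture and walls round the work are solid. World frame = base frame: x ahead of the robot, y to its left, z up, the work surface at z = 0. Lengths are in m, angles in rad, forces in N, time in s.
With the tool pointing down it reaches from about 0.375 to 0.9 m from the base axis. Payload 3.1 kg.
Tool frame: the origin (TCP) lies at the very end of the fingers, on their centre line; the grasp point (between the pads) lies 19 mm behind it (grasp_offset is the distance from the TCP to the grasp point, in m); z points along the fingers, y is the line along which they close (so a half turn about z gives the same grasp; the last joint's range is limited). The gripper opens to 85 mm and grips with 20 to 120 N. Pads are 22 mm wide; open, the fingers measure 114 mm over their backs; the gripper's body (76 mm by 85 mm) begins 54 mm behind the grasp point. The pads swing forward as they close: fully open they stand 13 mm farther back than shut.
Start: joints at [-1.462, 0.527, 1.433, -0, 1.181, -0.178], TCP at [0.177, -0.599, 0.21] pointing down, gripper open.
Joint ranges: [-3.08, 3.08], [-0.75, 2.2], [0.22, 2.44], [-1.43, 4.57], [0, 2.65], [-2.85, 2.85]. Speed limits (rad/s): [2.79, 2.79, 3.14, 3.14, 3.14, 3.14].

INTERFACE

Orientations are given as [roll, pitch, yaw] about the fixed x, y, z axes, in that order (R = Rz(yaw) Ry(pitch) Rx(roll)).
In Python, from cell import get_state, snapshot, hand_in, grasp_offset gives the robot as it stands. The module is installed in compiled form; this text tells all that it offers.
- The arm moves only by the shell command python3 -m crank 'ROWS'. ROWS is text: rows parted by semicolons, each of 7 numbers parted by spaces: the gripper's target within -1 to 1 (shut at 1, half-way at 0, fully open at -1), then the shift along the tool's x, y, z in m, then the turn, a rotation vector about the tool's x, y, z in rad. A call has 1 to 8 rows; each row is the pose to reach, as a shift and turn from the pose commanded when the call began, along the tool's axes at that moment; what a row does not reach only later rows make up. A row lasts 1/8 s, in which the tool goes at most 62.5 mm and 10.7 degrees, less where a joint would pass 70% of its speed; a pose out of reach is approached as far as the arm can. A call with a gripper value outside its range is refused whole. The fingers move at their own pace and stop on an object; the grip force is fixed at half the most. Time passes only in rows, so rows that repeat a pose let the fingers close. It gives the time, the measured TCP pose, the force, the opening and the grip force at its end, in the units of the state.
- get_state(): the state, without advancing time (a new reading comes with each control period).
- snapshot(name): name is "scene" or "top" or "wrist"; returns a dict with "color" (480x640x3 uint8, red, green, blue), "z_map" (480x640 float32, m along the optical axis (not along the pixel's ray), 0 where there is no reading), "camera_matrix" (3x3 intrinsics, pixels), "dist" ([k1, k2, p1, p2, k3] as OpenCV has them; the pictures are not rectified), "xyz" and "orientation" of the camera in the world. Camera axes: x right, y down, z forward; pixel columns grow to the right and rows downward; lengths in m; the calibration is good to about 2 mm. A picture is of the moment at which its call begins.
- hand_in(): hands the job in; it is judged then, once.
The state is a dict: "time_s": time; "qpos": joint angles; "qd": joint speeds; "joint_efforts": joint torques, N m; "ee_pos": TCP position; "ee_rot": TCP orientation; "contact_force": force on the tool from outside, world axes, zero at the start; "moment": the same for the moment, N m; "gripper_width": finger opening in m; "grasp_force": force on a finger pad.
Only numpy, scipy, OpenCV 4.12 (cv2) and the standard library are available. Lean on these libraries where they do the work, as an engineer would, in place of code of your own. Each camera call takes 0.05 s, during which the arm holds its last target. There are 200 camera calls.

## Working session

There is one attempt and no reset: what is moved stays moved. The work goes in short steps, Python scripts to look and compute and a shell command to move; the robot and the scene stay as the last step left them, time stands still between calls to the robot, and variables do not carry over. Pictures are saved under pics/ and viewed, at most 10 in all, crops included, and the job is handed in when it is done.

```bash
mkdir -p pics; cat > h.py <<'E'
import numpy as np, cv2
from scipy.spatial.transform import Rotation as R
from cell import get_state, snapshot, hand_in, grasp_offset
def ray(s,px,z):
    K=np.array(s["camera_matrix"]);d=np.array(s["dist"])
    p=cv2.undistortPoints(np.array(px,float).reshape(-1,1,2),K,d).reshape(-1,2)
    o=np.array(s["orientation"]);M=o if o.shape==(3,3) else R.from_euler('xyz',o).as_matrix()
    v=np.c_[p,np.ones(len(p))]@M.T; c=np.array(s["xyz"])
    return c+v*((z-c[2])/v[:,2])[:,None]
E
python3 - <<'E'
from h import *
st=get_state();print(st)
for n in("top","scene"):
    s=snapshot(n);print(n,s["xyz"],s["orientation"]);cv2.imwrite(f"pics/{n}0.png",s["color"][...,::-1])
    np.save(f"{n}0.npy",s,allow_pickle=True)
E
```

```text
{'time_s': 0.0, 'qpos': array([-1.46250168e+00,  5.28448661e-01,  1.43390301e+00,  2.36015928e-05,
        1.18140705e+00, -1.78520437e-01]), 'qd': array([-7.18454481e-04, -1.21988385e-03, -2.77544532e-05,  9.77200992e-04,
        1.18412799e-03,  2.20354722e-04]), 'joint_efforts': array([ 8.63925720e-06, -4.42355096e+01, -1.78023148e+01, -1.21150520e-04,
        8.37734027e-03,  1.37082750e-06]), 'ee_pos': array([ 0.17675091, -0.59869251,  0.20924421]), 'ee_rot': array([-3.13946489e+00, -4.06103828e-04,  2.86805664e-01]), 'contact_force': array([ 0.50841475,  0.44709546, -0.41074871]), 'moment': array([ 0.02154435, -0.0426987 ,  0.0311246 ]), 'grasp_force': 0.0, 'gripper_width': 0.0855635249883952}
top [0.4027377  0.10241668 1.11933655] [-2.94721434  0.03179163 -1.58987208]
scene [0.11176516 0.66306377 0.83475335] [-2.37515772  0.00432603 -2.455589  ]
```

View pics/top0.png

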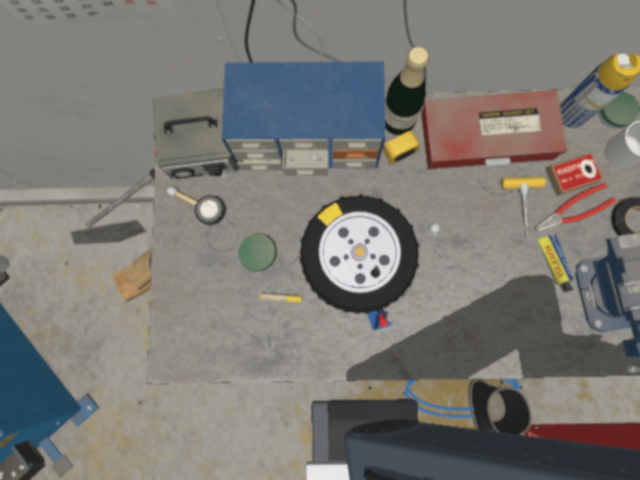

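View pics/scene0.png

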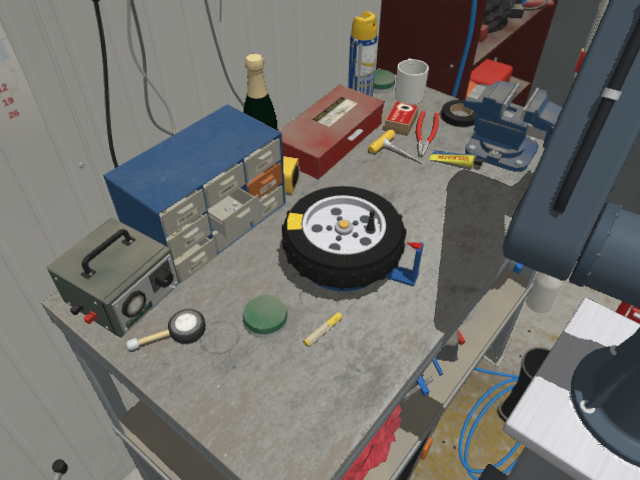

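The top view shows the wheel hub at (360,253), the mark at (330,214), the valve at about (376,271) and the pointer at (380,320). The tin is at (257,252), the nut at (434,229) and the crayon at (280,297). The scene view agrees.

```bash
cat >> h.py <<'E'
def blob(m,roi=None):
    m=m.astype(np.uint8)
    if roi is not None:
        r=np.zeros_like(m);r[roi[1]:roi[3],roi[0]:roi[2]]=1;m=m&r
    n,l,s,c=cv2.connectedComponentsWithStats(m)
    if n<2:return None,0
    i=1+np.argmax(s[1:,4]);return c[i],s[i,4]
def hsv(s):return cv2.cvtColor(s["color"],cv2.COLOR_RGB2HSV)
def yel(s):h=hsv(s);return (h[...,0]>18)&(h[...,0]<35)&(h[...,1]>150)&(h[...,2]>120)
def red(s):h=hsv(s);return ((h[...,0]<6)|(h[...,0]>174))&(h[...,1]>150)&(h[...,2]>80)
E
python3 - <<'E'
from h import *
for n,ym,rm,hub in(("top",(300,195,420,310),(350,300,400,340),(340,235,380,270)),("scene",(280,205,400,240),(395,230,430,260),(325,215,360,240))):
    s=np.load(n+"0.npy",allow_pickle=True).item();H=hsv(s)
    m,a=blob(yel(s),ym);print(n,"mark",m,a,ray(s,m,.098))
    p,a=blob(red(s),rm);print("ptr",p,a,ray(s,p,.094))
    q=np.argwhere(red(s)[rm[1]:rm[3],rm[0]:rm[2]])[:,::-1]+[rm[0],rm[1]];Q=ray(s,q,.094);
    o=(H[...,0]>8)&(H[...,0]<24)&(H[...,1]>90)
    h,a=blob(o,hub);print("hub",h,a,ray(s,h,.096))
    c=ray(s,h,.096)[0];print("ptr near",Q[np.argmin(np.hypot(*(Q-c)[:,:2].T))],"far",Q[np.argmax(np.hypot(*(Q-c)[:,:2].T))])
    # white disc + rim ellipse
    if n=="top":
        w=((H[...,1]<40)&(H[...,2]>140)).astype(np.uint8);r=np.zeros_like(w);r[205:300,310:410]=1
        cs,_=cv2.findContours(w&r,0,2);k=max(cs,key=cv2.contourArea);e=cv2.fitEllipse(k);print("disc",e,ray(s,e[0],.088))
        # dark tyre
        t=((H[...,2]<60)).astype(np.uint8);r[:]=0;r[185:318,290:430]=1
        cs,_=cv2.findContours(t&r,0,2);k=max(cs,key=cv2.contourArea);e=cv2.fitEllipse(k);print("tyre",e,ray(s,e[0],.075))
        for nm,px,z in(("tin",(257,252),.03),("nut",(434,229),.028),("crayon",(280,297),.014),("crA",(262,295),.014),("crB",(300,299),.014),("drawer",(320,172),.1),("yel box",(400,150),.05)):print(nm,ray(s,px,z))
E
```

```text
top mark [329.61386139 213.28712871] 303 [[0.62695512 0.10162627 0.098     ]]
ptr [382.42105263 320.31578947] 57 [[0.42142471 0.00836914 0.094     ]]
hub [359.13559322 251.42372881] 59 [[0.5515586  0.04721722 0.096     ]]
ptr near [0.43311992 0.01237296 0.094     ] far [0.41279334 0.00581263 0.094     ]
disc ((359.31024169921875, 251.7460174560547), (79.87823486328125, 81.06831359863281), 107.88792419433594) [[0.55208954 0.04647285 0.088     ]]
tyre ((359.35467529296875, 253.93829345703125), (106.91820526123047, 108.681396484375), 104.80376434326172) [[0.54967235 0.04583175 0.075     ]]
tin [[0.56490544 0.25162522 0.03      ]]
nut [[ 0.60397661 -0.11048376  0.028     ]]
crayon [[0.473719   0.20670374 0.014     ]]
crA [[0.47853833 0.24345831 0.014     ]]
crB [[0.46882947 0.16601436 0.014     ]]
drawer [[0.70976421 0.11842246 0.1       ]]
yel box [[ 0.76726928 -0.04673492  0.05      ]]
scene mark [294.1875 221.1125] 240 [[0.62437369 0.10020657 0.098     ]]
ptr [414.98148148 244.81481481] 54 [[0.41973015 0.00729004 0.094     ]]
hub [343.42857143 223.82539683] 63 [[0.55025488 0.04671254 0.096     ]]
ptr near [0.43320928 0.01245672 0.094     ] far [ 0.41248998 -0.00117873  0.094     ]
```

```bash
python3 -m crank '1 0.03 -0.033 0 0 0 -0.04; 1 0.07 -0.077 0 0 0 -0.08; 1 0.11 -0.121 0 0 0 -0.12; 1 0.15 -0.165 0 0 0 -0.16; 1 0.19 -0.209 0 0 0 -0.2; 1 0.23 -0.254 0 0 0 -0.24; 1 0.27 -0.298 0 0 0 -0.28; 1 0.31 -0.342 0 0 0 -0.332'
python3 - <<'E'
from h import *
s=get_state();M=R.from_euler('xyz',s["ee_rot"]).as_matrix();d=np.array([.488,.049,.16])-s["ee_pos"]
print(s["ee_pos"],s["ee_rot"],s["qpos"],M.T@d)
E
```

```text
time_s: 1.1
ee_pos: [0.3779, -0.1819, 0.2102]
ee_rot: [3.141, -0.0, 0.62]
contact_force: [0.0, -0.6, -0.7]
gripper_width: -0.0004
grasp_force: 0.0
[ 0.37790119 -0.18193956  0.2101829 ] [ 3.14147361e+00 -1.77698935e-04  6.19819634e-01] [-7.16653411e-01  2.51065356e-01  1.92143661e+00  1.76155500e-04
  9.68933640e-01  2.34223568e-01] [ 0.22375976 -0.1240318   0.05020789]
```

```bash
python3 -m crank '1 0.04 -0.022 0 0 0 0; 1 0.09 -0.05 0.01 0 0 0; 1 0.135 -0.075 0.02 0 0 0; 1 0.18 -0.1 0.03 0 0 0; 1 0.21 -0.117 0.04 0 0 0; 1 0.224 -0.124 0.05 0 0 0; 1 0.224 -0.124 0.05 0 0 0; 1 0.224 -0.124 0.05 0 0 0'
python3 - <<'E'
from h import *
s=get_state();print(s["ee_pos"],s["ee_rot"])
for n in("top","scene"):
    p=snapshot(n);cv2.imwrite(f"pics/{n}1.png",p["color"][...,::-1]);np.save(n+"1.npy",p,allow_pickle=True)
a=np.load("scene1.npy",allow_pickle=True).item();cv2.imwrite("pics/s1c.png",cv2.resize(a["color"][120:320,230:470,::-1],None,fx=3,fy=3))
E
```

```text
time_s: 2.1
ee_pos: [0.4875, 0.0462, 0.1602]
ee_rot: [-3.141, 0.001, 0.618]
contact_force: [-0.3, -0.2, 0.6]
gripper_width: -0.0001
grasp_force: 0.0
[0.48750039 0.04621493 0.16018532] [-3.14143926e+00  8.35051428e-04  6.17827789e-01]
```

View pics/s1c.png

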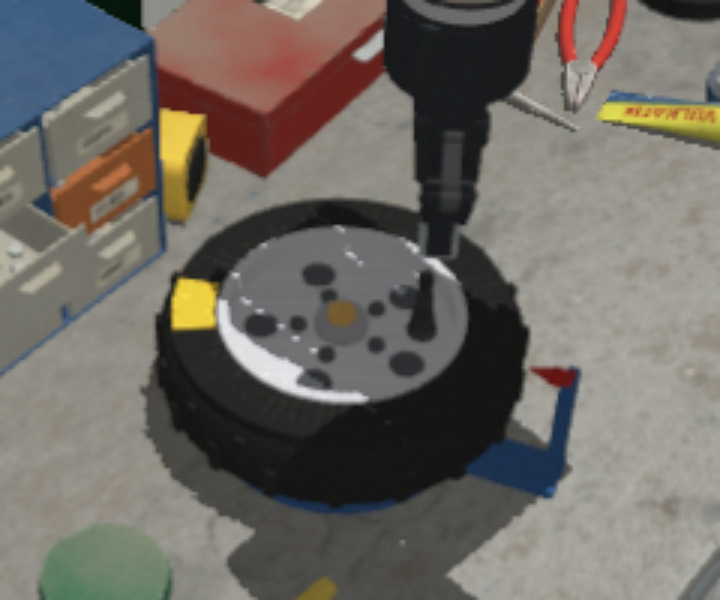

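View pics/top1.png

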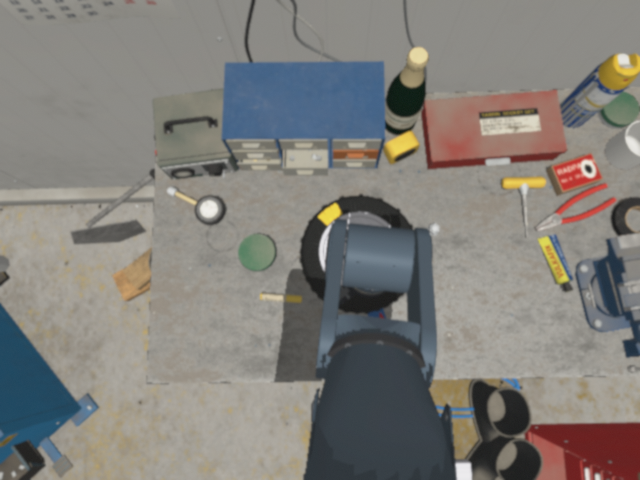

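The crop shows the fingers above the wheel, tip at about (440,250). The valve top is at (425,272) in the crop, which is (372,211) in the full frame. The arm hides most of the wheel from the top camera, so the scene camera will do the tracking.

```bash
python3 - <<'E'
from h import *
s=np.load("scene1.npy",allow_pickle=True).item()
V=ray(s,(371.7,210.7),.130)[0];print("valve top",V, "tip at z.16:",ray(s,(376.5,203),.16)[0])
C=np.array([.5508,.0468]);print(np.hypot(*(V[:2]-C)),np.degrees(np.arctan2(*(V[:2]-C)[::-1])))
st=get_state();M=R.from_euler('xyz',st["ee_rot"]).as_matrix()
d=np.r_[V[:2],.11]-st["ee_pos"];print("valve in tool",M.T@d, "stop",M.T@(np.array([.463,.0207,.13])-st["ee_pos"]))
E
```

```text
valve top [0.51096665 0.01599081 0.13      ] tip at z.16: [0.49887699 0.02212327 0.16      ]
0.05035774246291252 -142.2797642191345
valve in tool [0.00153047 0.03789207 0.05057518] stop [-0.03486662  0.00630582  0.03056178]
```

```bash
python3 - <<'E'
from h import *
s=np.load("scene1.npy",allow_pickle=True).item();z=s["z_map"];K=np.array(s["camera_matrix"])
M=R.from_euler('xyz',s["orientation"]).as_matrix();c=np.array(s["xyz"])
pc=M.T@(np.array([.4875,.0462,.1602])-c);print("TCP px",cv2.projectPoints(pc.reshape(1,3),np.zeros(3),np.zeros(3),K,np.array(s["dist"]))[0].ravel())
for v in range(180,226,4):
  for u in (372,376,380):
    p=cv2.undistortPoints(np.array([[[u,v]]],float),K,np.array(s["dist"])).ravel()
    P=c+M@(np.r_[p,1]*z[v,u]);print(u,v,P.round(3),end=" ")
  print()
E
```

```text
TCP px [373.89030026 213.0567291 ]
372 180 [0.471 0.089 0.271] 376 180 [0.467 0.083 0.269] 380 180 [0.457 0.087 0.277] 
372 184 [0.465 0.096 0.271] 376 184 [0.458 0.096 0.274] 380 184 [0.453 0.093 0.275] 
372 188 [0.463 0.099 0.266] 376 188 [0.456 0.098 0.269] 380 188 [0.451 0.096 0.27 ] 
372 192 [0.473 0.082 0.241] 376 192 [0.471 0.072 0.235] 380 192 [0.466 0.069 0.236] 
372 196 [0.489 0.055 0.205] 376 196 [0.481 0.056 0.21 ] 380 196 [0.475 0.052 0.21 ] 
372 200 [0.488 0.055 0.196] 376 200 [0.48  0.056 0.201] 380 200 [0.475 0.052 0.202] 
372 204 [0.485 0.059 0.191] 376 204 [0.48  0.055 0.192] 380 204 [0.475 0.051 0.192] 
372 208 [ 0.534 -0.022  0.095] 376 208 [ 0.527 -0.025  0.098] 380 208 [ 0.52  -0.028  0.1  ] 
372 212 [0.509 0.017 0.129] 376 212 [ 0.523 -0.019  0.094] 380 212 [ 0.514 -0.019  0.1  ] 
372 216 [0.507 0.02  0.123] 376 216 [ 0.522 -0.018  0.085] 380 216 [ 0.508 -0.01   0.099] 
372 220 [0.507 0.019 0.112] 376 220 [ 0.517 -0.013  0.082] 380 220 [ 0.506 -0.008  0.091] 
372 224 [0.506 0.018 0.101] 376 224 [ 0.511 -0.003  0.082] 380 224 [ 0.505 -0.008  0.082]
```

```bash
python3 -m crank '1 0 0 0.02 0 0 0; 1 0 0 0.04 0 0 0; 1 0 0 0.05 0 0 0; 1 0 0 0.05 0 0 0'
python3 - <<'E'
from h import *
s=snapshot("scene");z=s["z_map"];K=np.array(s["camera_matrix"]);print(get_state()["ee_pos"])
M=R.from_euler('xyz',s["orientation"]).as_matrix();c=np.array(s["xyz"])
I=s["color"][150:270,300:460,::-1];cv2.imwrite("pics/s2c.png",cv2.resize(I,None,fx=5,fy=5,interpolation=2))
for v in range(200,240,3):
  for u in (366,370,374,378,382):
    p=cv2.undistortPoints(np.array([[[u,v]]],float),K,np.array(s["dist"])).ravel()
    P=c+M@(np.r_[p,1]*z[v,u]);print(u,v,P.round(3),end=" ")
  print()
E
```

```text
time_s: 2.7
ee_pos: [0.4876, 0.0467, 0.11]
ee_rot: [-3.141, 0.001, 0.618]
contact_force: [0.2, 0.0, -0.3]
gripper_width: 0.0001
grasp_force: 0.0
[0.48808411 0.04679435 0.11044188]
366 200 [0.493 0.067 0.202] 370 200 [0.488 0.062 0.202] 374 200 [0.475 0.07  0.214] 378 200 [0.46  0.083 0.232] 382 200 [0.471 0.051 0.203] 
366 203 [ 0.55  -0.025  0.097] 370 203 [0.487 0.063 0.195] 374 203 [0.481 0.059 0.196] 378 203 [0.457 0.087 0.23 ] 382 203 [0.47  0.053 0.198] 
366 206 [ 0.551 -0.026  0.088] 370 206 [0.464 0.099 0.228] 374 206 [0.46  0.093 0.225] 378 206 [0.454 0.091 0.228] 382 206 [0.45  0.085 0.226] 
366 209 [ 0.551 -0.028  0.079] 370 209 [0.462 0.101 0.225] 374 209 [0.458 0.096 0.223] 378 209 [0.452 0.094 0.225] 382 209 [0.448 0.089 0.224] 
366 212 [ 0.545 -0.019  0.081] 370 212 [0.461 0.102 0.219] 374 212 [0.456 0.098 0.22 ] 378 212 [0.452 0.093 0.218] 382 212 [0.447 0.089 0.218] 
366 215 [ 0.541 -0.013  0.08 ] 370 215 [0.469 0.088 0.198] 374 215 [0.465 0.083 0.196] 378 215 [0.457 0.082 0.2  ] 382 215 [0.452 0.079 0.201] 
366 218 [ 0.535 -0.005  0.081] 370 218 [0.489 0.056 0.155] 
[... 376 characters left out ...]
 227 [0.52  0.016 0.083] 370 227 [0.507 0.022 0.096] 374 227 [0.481 0.052 0.134] 378 227 [0.476 0.046 0.133] 382 227 [0.488 0.012 0.1  ] 
366 230 [0.515 0.024 0.084] 370 230 [0.507 0.021 0.087] 374 230 [0.503 0.014 0.084] 378 230 [0.499 0.007 0.081] 382 230 [0.486 0.015 0.096] 
366 233 [0.511 0.028 0.082] 370 233 [0.505 0.025 0.083] 374 233 [0.5   0.018 0.082] 378 233 [0.494 0.015 0.083] 382 233 [0.481 0.022 0.097] 
366 236 [0.507 0.034 0.082] 370 236 [0.5   0.031 0.083] 374 236 [0.495 0.025 0.082] 378 236 [0.49  0.019 0.081] 382 236 [0.477 0.028 0.096] 
366 239 [0.502 0.04  0.082] 370 239 [0.498 0.034 0.08 ] 374 239 [0.492 0.03  0.08 ] 378 239 [0.477 0.041 0.099] 382 239 [0.473 0.034 0.096]
```

View pics/s2c.png

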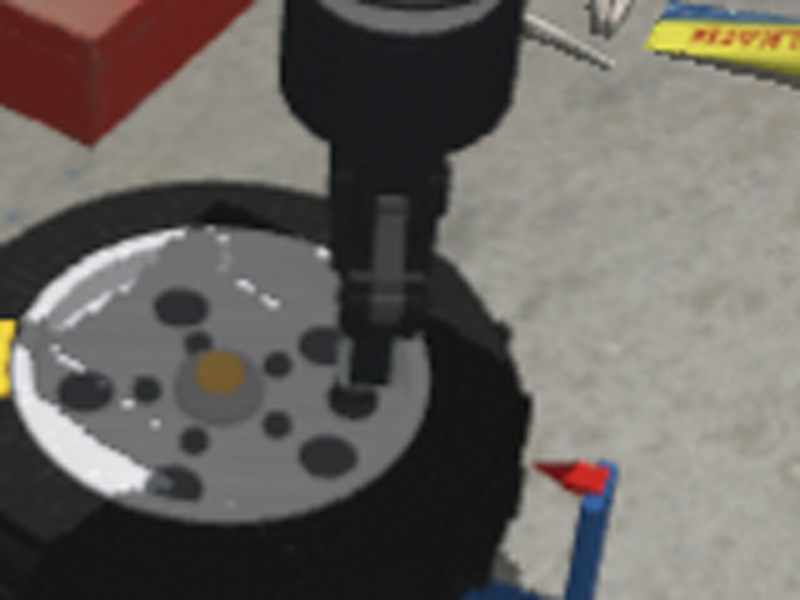

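```bash
for i in 1; do python3 -m crank '1 0 0 0.005 0 0 0; 1 0 0 0.01 0 0 0; 1 0 0 0.013 0 0 0; 1 0 0 0.013 0 0 0'; python3 -m crank '1 0 0 0.003 0 0 0; 1 0 0 0.005 0 0 0; 1 0 0 0.005 0 0 0'; done; python3 -c "
from cell import *;print(grasp_offset)"
```

```text
time_s: 3.25
ee_pos: [0.4878, 0.0473, 0.097]
ee_rot: [-3.141, 0.0, 0.619]
contact_force: [1.5, -0.4, -0.1]
gripper_width: -0.0003
grasp_force: 0.0
time_s: 3.62
ee_pos: [0.4878, 0.0472, 0.092]
ee_rot: [-3.141, 0.0, 0.619]
contact_force: [0.8, 0.5, 1.0]
gripper_width: -0.0001
grasp_force: 0.0
0.0187
```

```bash
python3 -m crank '1 0 0 0.002 0 0 0; 1 0 0 0.004 0 0 0; 1 0 0 0.004 0 0 0';python3 -m crank '1 0 0 0.002 0 0 0; 1 0 0 0.004 0 0 0; 1 0 0 0.004 0 0 0'
```

```text
time_s: 4.0
ee_pos: [0.4878, 0.0472, 0.088]
ee_rot: [-3.141, 0.0, 0.619]
contact_force: [0.3, 0.0, 0.3]
gripper_width: -0.0004
grasp_force: 0.0
time_s: 4.38
ee_pos: [0.4878, 0.0472, 0.084]
ee_rot: [-3.141, 0.0, 0.619]
contact_force: [0.6, -0.7, 0.1]
gripper_width: 0.0001
grasp_force: 0.0
```

```bash
python3 -m crank '1 0 0 0.003 0 0 0; 1 0 0 0.006 0 0 0; 1 0 0 0.006 0 0 0';python3 -m crank '1 0 0 0.002 0 0 0; 1 0 0 0.004 0 0 0; 1 0 0 0.004 0 0 0'
```

```text
time_s: 4.75
ee_pos: [0.4877, 0.0473, 0.0779]
ee_rot: [-3.141, 0.001, 0.619]
contact_force: [-0.2, 0.1, -0.5]
gripper_width: -0.0001
grasp_force: 0.0
time_s: 5.12
ee_pos: [0.4879, 0.0472, 0.0741]
ee_rot: [-3.141, 0.0, 0.619]
contact_force: [-0.1, 0.8, 0.3]
gripper_width: -0.0003
grasp_force: 0.0
```

```bash
python3 -m crank '1 0 0 0.003 0 0 0; 1 0 0 0.006 0 0 0; 1 0 0 0.006 0 0 0';python3 -m crank '1 0 0 0.003 0 0 0; 1 0 0 0.006 0 0 0; 1 0 0 0.006 0 0 0';python3 -m crank '1 0 0 0.003 0 0 0; 1 0 0 0.004 0 0 0; 1 0 0 0.004 0 0 0'
```

```text
time_s: 5.5
ee_pos: [0.489, 0.0471, 0.0682]
ee_rot: [3.14, -0.001, 0.619]
contact_force: [1.8, 0.8, 0.9]
gripper_width: 0.0001
grasp_force: 0.8
time_s: 5.88
ee_pos: [0.4888, 0.0471, 0.0623]
ee_rot: [3.141, -0.001, 0.619]
contact_force: [2.4, -0.6, 3.8]
gripper_width: -0.0002
grasp_force: 2.4
time_s: 6.25
ee_pos: [0.4892, 0.047, 0.0585]
ee_rot: [3.14, -0.002, 0.619]
contact_force: [4.4, -0.5, 4.1]
gripper_width: 0.0002
grasp_force: 2.6
```

```bash
python3 -m crank '1 0 0 -0.015 0 0 0; 1 0 0 -0.029 0 0 0; 1 0.0015 0.007 -0.029 0 0 0; 1 0.0015 0.014 -0.029 0 0 0; 1 0.0015 0.014 -0.029 0 0 0'
python3 - <<'E'
from h import *
s=snapshot("scene");st=get_state();print(st["ee_pos"],st["ee_rot"])
m,a=blob(yel(s),(270,185,420,290));P=ray(s,m,.098)[0];C=np.array([.5508,.0468]);print(m,a,P,np.degrees(np.arctan2(*(P[:2]-C)[::-1])))
E
```

```text
time_s: 6.88
ee_pos: [0.4971, 0.0362, 0.0866]
ee_rot: [-3.141, 0.001, 0.618]
contact_force: [-0.4, 0.3, 0.2]
gripper_width: -0.0004
grasp_force: 0.0
[0.49676401 0.03642178 0.08661069] [-3.14030585e+00  1.32679281e-03  6.18129403e-01]
[294.26970954 219.78838174] 241 [0.62656129 0.09742752 0.098     ] 33.75284870480813
```

```bash
python3 -m crank '1 0 0.005 0 0 0 -0.02; 1 0 0.010 0 0 0 -0.07; 1 0.0005 0.0145 0 0 0 -0.15; 1 0.002 0.0203 0 0 0 -0.25; 1 0.005 0.0278 0 0 0 -0.39; 1 0.0105 0.0363 0 0 0 -0.55; 1 0.0175 0.0442 0 0 0 -0.72; 1 0.008 0.036 -0.04 0 0 -0.72'
cat > track.py <<'E'
from h import *
C=np.array([.5508,.0468]);A0=np.arctan2(.0078-.0468,.4205-.5508)
def meas(n=1):
    out=[]
    for _ in range(n):
        t=get_state()["time_s"];s=snapshot("scene");k=yel(s)
        m,a=blob(k,(275,185,415,290))
        if m is not None:
            P=ray(s,m,.098)[0][:2]-C;out.append((t,np.arctan2(P[1],P[0])-A0,np.hypot(*P),a))
            print("t %.3f turn(mod) %.3f r %.3f area %d"%(t,(out[-1][1]+np.pi)%(2*np.pi)-np.pi,out[-1][2],a))
        else: print("t %.3f none"%t)
        np.save("last.npy",s,allow_pickle=True)
E
python3 -c "
from track import *;meas(3);print(get_state()['ee_pos'],get_state()['ee_rot'])"
```

```text
time_s: 7.92
ee_pos: [0.5242, 0.0117, 0.1249]
ee_rot: [-3.136, 0.0, 1.34]
contact_force: [0.1, 0.1, 0.3]
gripper_width: -0.0003
grasp_force: 0.0
t 7.925 turn(mod) -1.684 r 0.091 area 219
t 7.975 turn(mod) -1.604 r 0.091 area 218
t 8.025 turn(mod) -1.526 r 0.091 area 221
[0.52550145 0.01178158 0.12845984] [ 3.13855210e+00 -1.00931151e-04  1.33935562e+00]
```

```bash
python3 -m crank '1 0 0 -0.02 0 0 0.17; 1 0 -0.02 -0.025 0 0 0.35; 1 -0.002 -0.04 -0.025 0 0 0.52; 1 -0.006 -0.063 -0.025 0 0 0.7; 1 -0.006 -0.063 -0.02 0 0 0.87; 1 -0.006 -0.063 -0.01 0 0 1.05; 1 -0.006 -0.063 0 0 0 1.05; 1 -0.006 -0.063 0 0 0 1.05'
python3 - <<'E'
from track import *
meas(1);st=get_state();M=R.from_euler('xyz',st["ee_rot"]).as_matrix();print(st["ee_pos"],st["ee_rot"],M.T@(np.array([.463,.0207,.094])-st["ee_pos"]))
s=np.load("last.npy",allow_pickle=True).item();cv2.imwrite("pics/s3.png",cv2.resize(s["color"][150:270,300:460,::-1],None,fx=5,fy=5))
E
```

```text
time_s: 9.07
ee_pos: [0.4612, 0.0208, 0.1261]
ee_rot: [-3.14, 0.002, 0.291]
contact_force: [0.1, -0.0, 0.5]
gripper_width: 0.0001
grasp_force: 0.0
t 9.075 turn(mod) -0.003 r 0.092 area 189
[0.4616237  0.02069047 0.12652588] [-3.14079128e+00  1.45409963e-03  2.90807355e-01] [0.00136854 0.00041156 0.03252361]
```

View pics/s3.png

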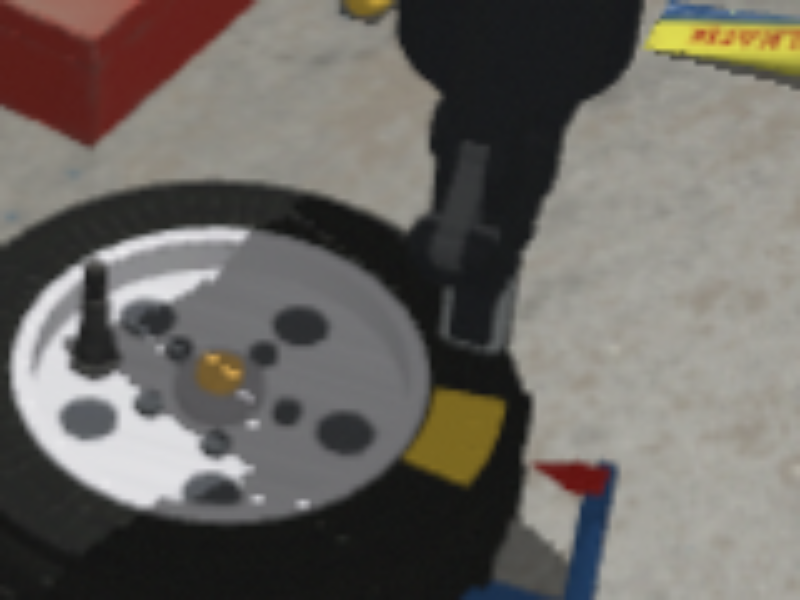

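The mark is just passing the pointer, centred at (455,437) in the crop, and the fingers hover clear of it. The wheel is untouched.

```bash
python3 -m crank '1 0.001 0 0.01 0 0 0; 1 0.001 0 0.02 0 0 0; 1 0.001 0 0.03 0 0 0; 1 0.001 0 0.033 0 0 0; 1 0.001 0 0.033 0 0 0; 1 0.001 0 0.033 0 0 0; 1 0.001 0 0.033 0 0 0; 1 0.001 0 0.033 0 0 0'
python3 -c "
from track import *;meas(1)"
python3 -m crank '1 0 0 0 0 0 0; 1 0 0 0 0 0 0; 1 0 0 0 0 0 0; 1 0 0 0 0 0 0; 1 0 0 0 0 0 0; 1 0 0 0 0 0 0; 1 0 0 0 0 0 0; 1 0 0 0 0 0 0'|head -3
python3 -c "
from track import *;meas(1)"
python3 -m crank '1 0 0 0 0 0 0; 1 0 0 0 0 0 0; 1 0 0 0 0 0 0; 1 0 0 0 0 0 0; 1 0 0 0 0 0 0; 1 0 0 0 0 0 0; 1 0 0 0 0 0 0; 1 0 0 0 0 0 0'|head -3
python3 -c "
from track import *;meas(1)"
```

```text
time_s: 10.12
ee_pos: [0.4631, 0.0209, 0.0944]
ee_rot: [3.141, -0.001, 0.289]
contact_force: [0.3, 0.2, 0.0]
gripper_width: -0.0002
grasp_force: 0.0
t 10.125 turn(mod) 1.359 r 0.093 area 175
time_s: 11.18
ee_pos: [0.463, 0.0209, 0.0942]
ee_rot: [-3.142, -0.0, 0.289]
t 11.175 turn(mod) 2.552 r 0.091 area 197
time_s: 12.22
ee_pos: [0.4629, 0.0209, 0.0942]
ee_rot: [-3.142, 0.0, 0.289]
t 12.225 turn(mod) -2.661 r 0.091 area 251
```

```bash
python3 -m crank '1 0 0 0.003 0 0 0; 1 0 0 0.006 0 0 0; 1 0 0 0.006 0 0 0; 1 0 0 0.006 0 0 0; 1 0 0 0.006 0 0 0; 1 0 0 0.006 0 0 0; 1 0 0 0.006 0 0 0; 1 0 0 0.006 0 0 0'|head -3
python3 -c "
from track import *;meas(1)"
python3 -m crank '1 0 0 0 0 0 0; 1 0 0 0 0 0 0; 1 0 0 0 0 0 0; 1 0 0 0 0 0 0; 1 0 0 0 0 0 0; 1 0 0 0 0 0 0; 1 0 0 0 0 0 0; 1 0 0 0 0 0 0'|head -3
python3 -c "
from track import *;meas(1)"
python3 -m crank '1 0 0 0 0 0 0; 1 0 0 0 0 0 0; 1 0 0 0 0 0 0'|head -3
python3 -c "
from track import *;meas(2)"
```

```text
time_s: 13.28
ee_pos: [0.463, 0.021, 0.0882]
ee_rot: [3.142, -0.0, 0.289]
t 13.275 turn(mod) -1.706 r 0.091 area 220
time_s: 14.32
ee_pos: [0.463, 0.0209, 0.0882]
ee_rot: [3.142, -0.0, 0.289]
t 14.325 turn(mod) -0.878 r 0.091 area 232
time_s: 14.75
ee_pos: [0.463, 0.0209, 0.0882]
ee_rot: [3.142, -0.0, 0.289]
t 14.750 turn(mod) -0.575 r 0.092 area 222
t 14.800 turn(mod) -0.543 r 0.091 area 222
```

```bash
python3 -m crank '1 0 0 0 0 0 0; 1 0 0 0 0 0 0; 1 0 0 0 0 0 0; 1 0 0 0 0 0 0; 1 0 0 0.012 0 0 0; 1 0 0 0.014 0 0 0; 1 0 0 0.014 0 0 0; 1 0 0 0.014 0 0 0'
python3 -c "
from track import *;meas(1)
s=np.load('last.npy',allow_pickle=True).item();cv2.imwrite('pics/s4.png',cv2.resize(s['color'][150:270,300:460,::-1],None,fx=5,fy=5))"
```

```text
time_s: 15.85
ee_pos: [0.4631, 0.0209, 0.0743]
ee_rot: [3.141, -0.0, 0.289]
contact_force: [0.7, 0.0, 2.5]
gripper_width: 0.0003
grasp_force: 1.3
t 15.850 turn(mod) -0.203 r 0.093 area 114
```

View pics/s4.png

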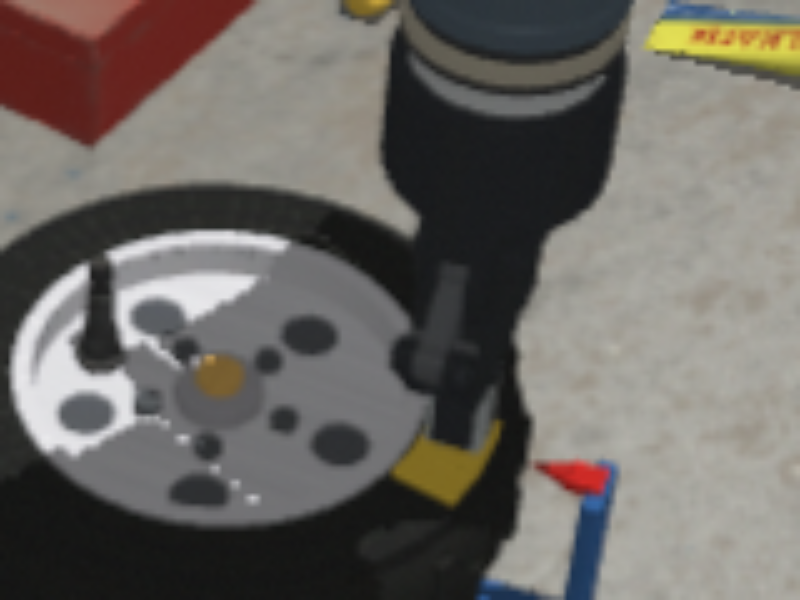

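The wheel has stopped under the fingertip with the mark beside the pointer. The trailing corners are at about (455,507) and (390,470) in the crop. I'll press slightly harder and check the angle from the trailing edge and the valve top, because the finger hides part of the mark.

```bash
python3 -m crank '1 0 0 0.001 0 0 0; 1 0 0 0.002 0 0 0; 1 0 0 0.002 0 0 0; 1 0 0 0.002 0 0 0'
python3 - <<'E'
from track import *
s=np.load("last.npy",allow_pickle=True).item()
def ang(px,z):
    P=ray(s,np.array(px)/5.+[300,150],z)[:,:2]-C;return (np.arctan2(P[:,1],P[:,0])-A0+np.pi)%(2*np.pi)-np.pi,np.hypot(*P.T)
print("trailing s3",ang([(470,487),(402,458)],.098)," now",ang([(455,507),(390,470)],.096))
print("valve s3",ang([(95,263)],.130),"now",ang([(100,258)],.128))
meas(1);print(get_state()["contact_force"])
E
```

```text
time_s: 16.4
ee_pos: [0.4629, 0.0209, 0.0723]
ee_rot: [3.142, 0.0, 0.289]
contact_force: [-0.7, -0.1, 4.1]
gripper_width: -0.0001
grasp_force: 2.4
trailing s3 (array([-0.22330755, -0.24300765]), array([0.10764149, 0.08070017]))  now (array([-0.31366957, -0.31665182]), array([0.10783292, 0.07973259]))
valve s3 (array([3.10096243]), array([0.04928678])) now (array([2.99551698]), array([0.04994311]))
t 16.400 turn(mod) -0.219 r 0.094 area 106
[-0.32444294 -0.03407788  5.50139756]
```

```bash
python3 -c "
from cell import *;print(hand_in())"
```

```text
the job is handed in; nothing more can be done
None
```

I flicked the wheel anticlockwise, the mark ran past the pointer once untouched, and I braked it on the next pass and handed in; no verdict came back, but the mark measured about 9 mm short of the stop point (20 mm allowed), with the fingertip holding it at roughly 4–5 N.

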